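# Load the label dispenser and hold its tension arm at the stop for threading

### The job

Make the label dispenser ready for threading: lower the squat label roll with the wide core over the dispenser's spindle until it sits flat on the raised turntable, and let go of it. Then swing the sprung tension arm forward against its spring, all the way to the rubber-sleeved stop post, and finish while still holding it there with the fingers, so that a colleague can thread the slack strip. The roll stays seated; leave the other things on the desk where they are.

Things in the scene. Friction and masses are not known exactly. Their poses are not given: they have to be found in the camera images.
- dispenser: Desktop label dispenser, fixed to the desk: grey base plate 150 x 270 mm, top at z = 14 mm. Origin: centre of its underside; x points from its front edge (with the peel blade) to its back, y to the left seen from the front. In this frame (mm): spindle at (0, -75), arm pivot (20, 40), peel blade 3 x 18 at (-64, 12), top z = 79; fixed guide roller 18 thick at (52, -10), top z = 74.
- seat (a point): The middle of the turntable's top face, 50 mm above the desk: a black disc of 44 mm diameter, freely turning. The spindle, 22 mm thick, stands up from it by 32 mm, its last 8 mm tapering to 12 mm. A seated label roll has its underside here.
- label_roll: The label roll: white paper on a brown card core, outside diameter 60 mm, hole 27 mm, height 42 mm, about 0.1 kg, lying flat on the desk. Origin: centre of its underside, z along its axis. Its core goes over the spindle. (All the work lies between two monitors, whose tops stand 0.41 m above the desk; a PC tower 0.28 m tall stands right of the nearer one.)
- till_roll: A slimmer, taller till roll, outside diameter 55 mm, hole 13 mm, height 60 mm; it does not fit the spindle. Bystander. Origin: centre of its underside.
- tension_arm (a joint): Swing of the tension arm about its upright pivot: 0 at rest, 1.15 rad at the stop, counter-clockwise seen from above. A torsion spring pulls it back to 0: 1.8 N at the roller at rest, rising to 5.8 N at the stop; let go, it swings back. The arm points 1.40 rad counter-clockwise from the dispenser's x axis at 0, and 2.55 rad at the stop. Flat bar 14 mm wide, 45 to 51 mm above the desk.
- pivot (a point): The arm's pivot axis, 50 mm above the desk.
- roller (a point): Middle of the upright roller on the arm's free end, 85 mm from the pivot axis, moving with the arm, 72 mm above the desk. The roller is 18 mm thick (22 mm at its end flanges) and reaches from 51 to 92 mm above the desk; it does not spin. It can be pushed from behind or pinched from above.
- tape_roll: Bystander: roll of brown packing tape lying flat, 96 mm across, 48 mm tall. Origin: centre of its underside.
- stapler: Bystander: stapler, 32 x 125 x 44 mm. Origin: centre of its underside.
- stop_post (a point): Top of the forward stop, a fixed upright post with a black rubber sleeve 12 mm thick, 60 mm above the desk, at (-30, 59) mm in the dispenser's frame. The arm's bar meets it at 1.15 rad. The rest pin, a bare steel pin 8 mm thick and 54 mm high, stands behind the arm at (38, 78) mm.
Mind the look-alikes: they are no part of the job. Leave any orange look-alike of the label_roll alone.

How it is judged:
On the way:
1. the label roll sits flat on the turntable with the spindle in its core, and the fingers have let go of it (distance between label_roll and seat below 0.005 m and angle between label_roll's own z axis and vertical below 0.08 rad and contact force between the fingers and label_roll below 0.1 N), for 0.2 s.
At the end, for the whole second after the job is handed in: The tension arm is held by the fingers (more than 2 N) within 0.06 rad of its stop, and the label roll is seated on the turntable: within 5 mm of the seat point, within 0.08 rad of upright, not touched by the fingers (all of step 1 and value of joint tension_arm above 1.09 rad and contact force between the fingers and tension_arm above 2 N); the arm keeps its last pose, push and grip.
It fails at once if a bystander (till roll, tape roll or stapler) is moved by more than 30 mm (distance of any of till_roll, tape_roll, stapler from where it was at the start of the episode above 0.03 m).
It also fails if it takes over 59 s, if anything falls off the work surface, if the arm or the gripper's body presses on something with over 40 N, if the wrist force passes 120 N, or if a joint passes its speed limit or range.

### The arm

A 7-joint arm with a two-finger parallel gripper is mounted at the origin on the work surface; the furniture and walls round the work are solid. World frame = base frame: x ahead of the robot, y to its left, z up, the work surface at z = 0. Lengths are in m, angles in rad, forces in N, time in s.
With the tool pointing down it reaches from about 0.425 to 0.925 m from the base axis. Payload 6.8 kg.
Tool frame: the origin (TCP) lies on the front face of the gripper's body, between the roots of the fingers; the fingertips stand 73 mm ahead of it and the grasp point (between the pads) lies 54 mm ahead of it (env.nose_length is the distance from the TCP to the fingertips, in m); z points along the fingers, y is the line along which they close (so a half turn about z gives the same grasp; the last joint's range is limited). The gripper opens to 85 mm and grips with 20 to 120 N. Pads are 22 mm wide; open, the fingers measure 114 mm over their backs; the gripper's body (76 mm by 85 mm) begins 54 mm behind the grasp point. The pads swing forward as they close: fully open they stand 13 mm farther back than shut.
Start: joints at [1.147, 0.477, 0.022, 1.555, -0.011, 1.109, -0.083], TCP at [0.21, -0.642, 0.304] pointing down, gripper open.
Joint ranges: [-2.96, 2.96], [-0.34, 2.1], [-1.41, 1.46], [0.24, 2.44], [-1.37, 4.51], [0.17, 1.92], [-2.96, 2.96]. Speed limits (rad/s): [2.39, 2.39, 3.14, 3.14, 3.14, 3.14, 3.14].

### API

Orientations are given as a unit quaternion [w, x, y, z].
In Python, from cell import env, kin, camera, calibration, job gives the robot as it stands. The module is installed in compiled form; this text tells all that it offers. Calls block until the motion is done:
- env.reach(position, orientation): joint-space move of the TCP to a pose.
- env.movel(position, velocity=0.15, rot=None, stop_force=None): straight line of the TCP; rot=None keeps the orientation; velocity is the mean speed in m/s. With stop_force (N) it stops when the force on the tool has changed by that much, and returns True; else False.
- env.goto_joints(angles): joint-space move.
- env.grip(opening, f_grip=None): finger opening in m; f_grip is the grip in N (None keeps the last); returns when the fingers have stopped.
- env.dwell(seconds).
- kin.inverse_kinematics(position, orientation): joint angles nearest the present ones, or None.
- env.get_state(): the state.
- camera(name): name is "side" or "top" or "wrist"; returns (picture, depth): 400x640x3 uint8, blue, green, red; 400x640 float32, m along the optical axis (not along the pixel's ray), 0 where there is no reading.
- calibration(name): a dict with "fx", "fy", "cx", "cy" (pixels), "rvec" (rotation vector, rad) and "tvec" (3), from world to camera coordinates, as OpenCV has them. Camera axes: x right, y down, z forward; pixel columns grow to the right and rows downward; lengths in m; the calibration is good to about 2 mm. A picture is of the moment at which its call begins: read the wrist's pose just before it. calibration takes no time and is no camera call; for the wrist camera it gives the pose at the moment of the call.
A pose or a line that the arm cannot do raises env.PlanningError and nothing moves.
- job.job_done(): hands the job in; it is judged then, once.
The state is a dict: "time": time; "qpos": joint angles; "joint_velocities": joint speeds; "joint_torque": joint torques, N m; "tcp_pos": TCP position; "orientation": TCP orientation; "force": force on the tool from outside, world axes, zero at the start; "torque": the same for the moment, N m; "opening": finger opening in m; "gripper_force": force on a finger pad.
Only numpy, scipy, OpenCV 4.12 (cv2) and the standard library are available. Lean on these libraries where they do the work, as an engineer would, in place of code of your own. Each camera call takes 0.05 s, during which the arm holds its last target. There are 200 camera calls.

## Working session

There is one attempt and no reset: what is moved stays moved. The work goes in short steps, each a Python script; the robot and the scene stay as the last script left them, time stands still between calls to the robot, and variables do not carry over. Pictures are saved under pics/ and viewed, at most 10 in all, crops included, and the job is handed in when it is done.

```bash
mkdir -p pics; ls
cat > h.py <<'E'
import numpy as np, cv2
from cell import env, kin, camera, calibration, job
def cal(n):
    c=calibration(n); R=cv2.Rodrigues(np.array(c["rvec"],float))[0]; t=np.array(c["tvec"],float).ravel()
    return c,R,t
def ray(n,u,v,z,C=None):
    c,R,t=C or cal(n)
    d=R.T@np.array([(u-c["cx"])/c["fx"],(v-c["cy"])/c["fy"],1]); o=-R.T@t
    return o+d*(z-o[2])/d[2]
def cloud(n,D,C=None):
    c,R,t=C or cal(n)
    v,u=np.indices(D.shape); P=np.stack([(u-c["cx"])/c["fx"]*D,(v-c["cy"])/c["fy"]*D,D],-1)
    return (P-t)@R
def proj(n,p,C=None):
    c,R,t=C or cal(n); q=R@np.asarray(p)+t
    return c["fx"]*q[0]/q[2]+c["cx"],c["fy"]*q[1]/q[2]+c["cy"]
E
cat > a.py <<'E'
from h import *
for n in ("top","side"):
    I,D=camera(n); cv2.imwrite(f"pics/{n}0.png",I); np.savez(f"{n}0.npz",I=I,D=D)
    c,R,t=cal(n); print(n,c, -R.T@t)
s=env.get_state(); print(s["time"],s["tcp_pos"],s["orientation"],s["opening"],s["force"])
E
python3 a.py
```

```text
pics
top {'fx': 490.19475043602534, 'fy': 490.19475043602534, 'cx': 328.5143371631132, 'cy': 197.91574597160965, 'rvec': array([ 2.16088952, -2.18583626,  0.12070225]), 'tvec': array([-0.09672885,  0.58790814,  1.31595041])} [ 0.44992182 -0.09044344  1.36971102]
side {'fx': 375.7911278190814, 'fy': 375.7911278190814, 'cx': 322.3195694692076, 'cy': 205.54650782219787, 'rvec': array([ 0.38369544, -2.71923345,  1.26087769]), 'tvec': array([0.52117766, 0.2020143 , 1.08886384])} [0.30455751 0.81747548 0.85850973]
0.1 [ 0.20951853 -0.64123376  0.30303632] [-7.87899747e-04  9.87554843e-01  1.57272938e-01 -1.83061263e-04] 0.08563256047361512 [ 0.87181866 -0.38803802  0.37953165]
```

View pics/top0.png

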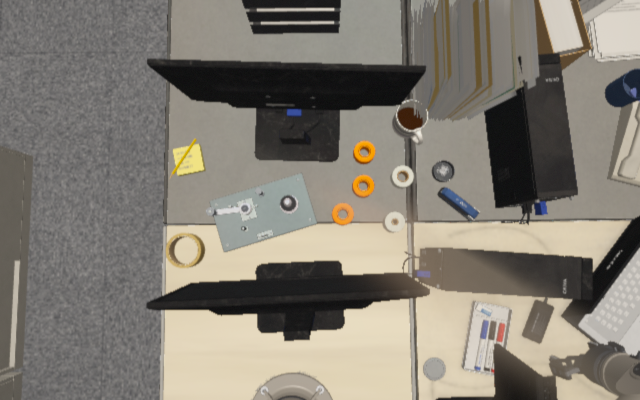

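View pics/side0.png

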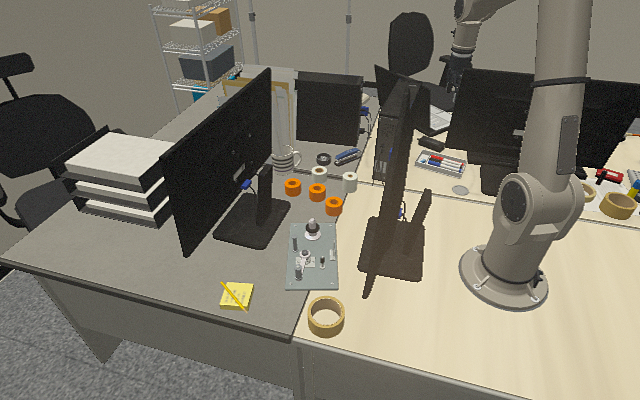

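The top view shows the dispenser at about (263,212) with its spindle at (289,203) and its arm pivot near (245,210). The white rolls are at (402,176) and (394,222), and there are three orange decoys. Tape is at (185,250), the blue stapler at (458,203), and the near monitor spans row ~275–310, between the robot and the work. Next I'll measure.

```bash
cat > m.py <<'E'
from h import *
Z=np.load("top0.npz"); I,D=Z["I"],Z["D"]; P=cloud("top",D); H=cv2.cvtColor(I,cv2.COLOR_BGR2HSV)
def st(n,u0,u1,v0,v1,zlo,zhi=9):
    p=P[v0:v1,u0:u1].reshape(-1,3); p=p[(p[:,2]>zlo)&(p[:,2]<zhi)]
    print(n,len(p),"min",p.min(0).round(3),"max",p.max(0).round(3),"mean",p.mean(0).round(3)); return p
st("rollA",385,418,160,192,.02); st("rollB",380,408,208,236,.02)
for n,(u0,u1,v0,v1) in dict(A=(385,418,160,192),B=(380,408,208,236)).items():
    hs=P[v0:v1,u0:u1,2]; zt=np.median(hs[hs>.025]); print(n,"ztop",zt)
    m=((np.abs(hs-zt)<.008)*255).astype(np.uint8)
    cs,_=cv2.findContours(m,cv2.RETR_EXTERNAL,cv2.CHAIN_APPROX_NONE); c=max(cs,key=cv2.contourArea)
    (cu,cv_),r=cv2.minEnclosingCircle(c); e=cv2.fitEllipse(c); print(e, ray("top",e[0][0]+u0,e[0][1]+v0,zt).round(4),"diam",2*r*(1.37-zt)/490)
for nm,b in dict(near=(148,430,255,345),far=(148,430,55,115)).items():
    st(nm,*b,.1)
st("stapler",435,480,185,222,.02); st("stapdisc",430,456,158,184,.01); st("tape",165,205,230,270,.02); st("tower",415,596,245,300,.1)
st("mug",392,430,100,145,.03)
# plate
m=((np.abs(P[...,2]-.014)<.006)&(H[...,1]>15)&(H[...,0]>75)&(H[...,0]<125)).astype(np.uint8)*255
m[:170]=0;m[255:]=0;m[:,:200]=0;m[:,322:]=0
m=cv2.morphologyEx(m,cv2.MORPH_OPEN,np.ones((3,3)))
cs,_=cv2.findContours(m,cv2.RETR_EXTERNAL,cv2.CHAIN_APPROX_NONE); c=max(cs,key=cv2.contourArea)
w=np.array([ray("top",*q[0],.014)[:2] for q in c],np.float32); r=cv2.minAreaRect(w); print("plate",r); print(cv2.boxPoints(r))
cr=cv2.resize(I[165:260,160:320],None,fx=5,fy=5,interpolation=cv2.INTER_CUBIC); cv2.imwrite("pics/crop.png",cr)
E
python3 m.py
```

```text
rollA 342 min [ 0.45  -0.336  0.02 ] max [ 0.675 -0.09   1.37 ] mean [ 0.642 -0.303  0.057]
rollB 354 min [ 0.45  -0.305  0.021] max [ 0.547 -0.09   1.37 ] mean [ 0.518 -0.275  0.069]
A ztop 0.04242376340746208
((17.279268264770508, 15.70440673828125), (20.922901153564453, 21.18614387512207), 75.33052062988281) [ 0.6444 -0.3061  0.0424] diam 0.05965371924175002
B ztop 0.060476313439072775
((14.353130340576172, 13.179886817932129), (19.570327758789062, 19.6254940032959), 39.493404388427734) [ 0.5192 -0.2785  0.0605] diam 0.05511705096033271
near 9247 min [ 0.242 -0.352  0.1  ] max [0.45  0.254 1.37 ] mean [ 0.352 -0.029  0.313]
far 11862 min [ 0.45  -0.368  0.1  ] max [0.957 0.262 1.37 ] mean [ 0.805 -0.038  0.338]
stapler 419 min [ 0.45  -0.517  0.024] max [ 0.613 -0.09   1.37 ] mean [ 0.567 -0.457  0.063]
stapdisc 258 min [ 0.45  -0.454  0.01 ] max [ 0.691 -0.09   1.37 ] mean [ 0.66  -0.422  0.029]
tape 536 min [ 0.404 -0.09   0.02 ] max [0.497 0.334 1.37 ] mean [0.45  0.283 0.058]
tower 7588 min [ 0.313 -0.783  0.101] max [ 0.45 -0.09  1.37] mean [ 0.39  -0.492  0.279]
mug 1115 min [ 0.45  -0.388  0.03 ] max [ 0.856 -0.09   1.37 ] mean [ 0.8   -0.329  0.075]
plate ((0.612313985824585, 0.030757054686546326), (0.06376499682664871, 0.08992160856723785), 33.344608306884766)
[[ 0.56096625  0.05079144]
 [ 0.61039376 -0.02432725]
 [ 0.6636617   0.01072267]
 [ 0.6142342   0.08584136]]
```

```bash
cat > k.py <<'E'
from h import *
from scipy.optimize import least_squares
from scipy.spatial.transform import Rotation as Ro
s=env.get_state(); q0=s["qpos"]
rows=[]
for r in (.45,.55,.65,.75,.85):
  for z in (.1,.3,.5):
    p=[r*np.cos(-1.254),r*np.sin(-1.254),z]
    q=kin.inverse_kinematics(p,s["orientation"])
    if q is None: continue
    rows.append((r,z,*q))
rows=np.array(rows); print(rows.round(3))
for yaw in (0,):
  for p in ([.55,.1,.3],[.5,-.1,.3],[.45,-.25,.3]):
    for a in (0,45,90,135):
      q=kin.inverse_kinematics(p,(Ro.from_euler('z',a,degrees=True)*Ro.from_quat([1,0,0,0])).as_quat()[[3,0,1,2]]); print(p,a,None if q is None else np.round(q,2))
E
python3 k.py
```

```text
[[ 4.500e-01  1.000e-01  1.126e+00  4.450e-01 -1.300e-02  2.228e+00
   1.200e-02  4.700e-01 -1.520e-01]
 [ 4.500e-01  3.000e-01  1.121e+00  1.100e-01 -6.000e-03  2.072e+00
   1.000e-03  9.610e-01 -1.400e-01]
 [ 4.500e-01  5.000e-01  1.107e+00 -3.900e-02  8.000e-03  1.767e+00
   0.000e+00  1.415e+00 -1.400e-01]
 [ 5.500e-01  1.000e-01  1.143e+00  5.540e-01 -3.000e-03  2.000e+00
   2.000e-03  5.890e-01 -1.170e-01]
 [ 5.500e-01  3.000e-01  1.134e+00  2.770e-01  8.000e-03  1.861e+00
  -3.000e-03  1.005e+00 -1.120e-01]
 [ 5.500e-01  5.000e-01  1.119e+00  1.460e-01  2.500e-02  1.571e+00
  -4.000e-03  1.426e+00 -1.110e-01]
 [ 6.500e-01  1.000e-01  1.153e+00  6.720e-01  7.000e-03  1.754e+00
  -7.000e-03  7.170e-01 -9.100e-02]
 [ 6.500e-01  3.000e-01  1.144e+00  4.400e-01  1.900e-02  1.623e+00
  -9.000e-03  1.081e+00 -8.900e-02]
 [ 6.500e-01  5.000e-01  1.131e+00  3.320e-01  3.800e-02  1.335e+00
  -1.300e-02  1.476e+00 -8.700e-02]
 [ 7.500e-01  1.000e-01  1.159e+00  8.040e-01  1.900e-02  1.480e+00
  -1.800e-02  8.600e-01 -7.100e-02]
 [ 7.500e-01  3.000e-01  1.151e+00  6.090e-01  3.200e-02  1.
[... 536 characters left out ...]
0.3] 45 [ 0.31  0.39 -0.76  1.8   0.3   1.07 -1.34]
[0.55, 0.1, 0.3] 90 [ 0.33  0.4  -0.79  1.8   0.32  1.08 -0.57]
[0.55, 0.1, 0.3] 135 [ 0.4   0.43 -0.89  1.8   0.37  1.1   0.17]
[0.5, -0.1, 0.3] 0 [ 0.36  0.23 -0.33  1.93  0.09  0.99 -1.58]
[0.5, -0.1, 0.3] 45 [ 0.46  0.24 -0.44  1.92  0.12  1.   -0.83]
[0.5, -0.1, 0.3] 90 [ 0.54  0.26 -0.55  1.92  0.16  1.01 -0.07]
[0.5, -0.1, 0.3] 135 [ 0.63  0.27 -0.65  1.91  0.19  1.02  0.68]
[0.45, -0.25, 0.3] 0 [ 0.51  0.22 -0.14  1.93  0.04  0.99 -1.22]
[0.45, -0.25, 0.3] 45 [ 0.62  0.23 -0.28  1.92  0.08  0.99 -0.47]
[0.45, -0.25, 0.3] 90 [ 0.75  0.25 -0.43  1.92  0.12  1.    0.27]
[0.45, -0.25, 0.3] 135 [ 0.85  0.26 -0.54  1.91  0.16  1.01  1.02]
```

```bash
sleep 2
```

```text
(no output)
```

View pics/crop.png

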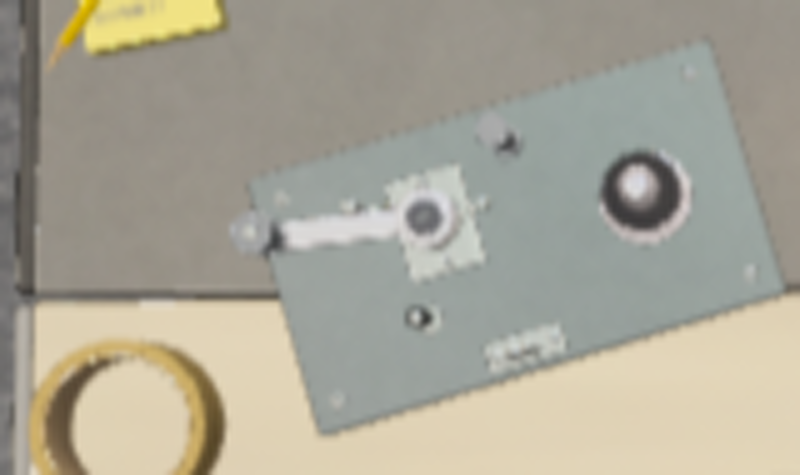

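The plate corners in the crop are TL(250,185), TR(710,40), BR(783,290) and BL(322,435). The spindle is at (640,190), the pivot at (425,215), the arm roller at (252,230) and the stop post at (418,316). The front edge with the peel blade faces the robot. Next come the pose fit, the arm geometry and the monitor clearances.

```bash
cat > m2.py <<'E'
from h import *
from scipy.optimize import least_squares
Z=np.load("top0.npz"); D=Z["D"]; P=cloud("top",D); P[D==0]=np.nan
def uv(a,b): return 160+(a+.5)/5-.5,165+(b+.5)/5-.5
cor=[ray("top",*uv(*c),.014)[:2] for c in ((250,185),(710,40),(783,290),(322,435))]
loc=np.array([(75,135),(75,-135),(-75,-135),(-75,135)])/1000
feat=[((-30,59),(418,316),.060),((0,-75),(637,185),.082),((52,-10),(490,128),.074),((38,78),(349,206),.054)]
L=np.vstack([loc]+[np.array(f[0])[None]/1000 for f in feat]); W=np.array(cor+[ray("top",*uv(*f[1]),f[2])[:2] for f in feat])
T=lambda x,l: l@np.array([[np.cos(x[2]),np.sin(x[2])],[-np.sin(x[2]),np.cos(x[2])]])+x[:2]
r=least_squares(lambda x:(T(x,L)-W).ravel(),[.57,.03,.3]); x=r.x
print("disp",x.round(4)); print((T(x,L)-W).round(4).tolist())
for n,l in dict(seat=(0,-75),pivot=(20,40),stop=(-30,59)).items(): print(n,T(x,np.array(l)/1000).round(4))
for n,a in (("rest",1.40),("stop",2.55)):
    print("roller",n,T(x,np.array([.02+.085*np.cos(a),.04+.085*np.sin(a)])).round(4))
def box(n,x0,x1,y0,y1,zl):
    p=P.reshape(-1,3); p=p[(p[:,0]>x0)&(p[:,0]<x1)&(p[:,1]>y0)&(p[:,1]<y1)&(p[:,2]>zl)&(p[:,2]<.6)]
    print(n,len(p),np.percentile(p,[0.5,99.5],axis=0).round(3).tolist())
for zl in (.1,.2,.3,.38):
    box(f"near{zl}",.15,.5,-.37,.3,zl); box(f"far{zl}",.66,1,-.37,.3,zl)
box("tower",.2,.5,-.9,-.36,.1); box("turn",x[0]-.0,.68,-.09,-.01,.03)
# arm geometry
d=np.array([[.45,.1,.445,2.228],[.45,.3,.11,2.072],[.45,.5,-.039,1.767],[.55,.1,.554,2.0],[.55,.3,.277,1.861],[.65,.1,.672,1.754],[.65,.3,.44,1.623],[.65,.5,.332,1.335],[.75,.1,.804,1.48],[.85,.3,.8,1.009]])
f=lambda p:np.r_[p[1]*np.sin(d[:,2])+p[3]*np.cos(d[:,2])+p[2]*np.sin(d[:,2]+d[:,3])+p[4]*np.cos(d[:,2]+d[:,3])+p[5]-d[:,0],
 p[0]+p[1]*np.cos(d[:,2])-p[3]*np.sin(d[:,2])+p[2]*np.cos(d[:,2]+d[:,3])-p[4]*np.sin(d[:,2]+d[:,3])-d[:,1]]
g=least_squares(f,[.1,.4,.4,0,0,0]); print("geo h-Lt,L1,L2,o1,o2,roff",g.x.round(4),np.abs(g.fun).max())
E
python3 m2.py
```

```text
disp [0.5517 0.0783 0.293 ]
[[0.0027, 0.0031], [0.0021, 0.0], [-0.0013, -0.0038], [-0.0026, 0.0009], [-0.0003, 0.001], [0.0004, -0.0001], [-0.0006, -0.0015], [-0.0004, 0.0004]]
seat [0.5734 0.0065]
pivot [0.5593 0.1224]
stop [0.5059 0.1261]
roller rest [0.5489 0.2067]
roller stop [0.478  0.1474]
near0.1 10083 [[0.247, -0.368, 0.104], [0.445, 0.249, 0.409]]
far0.1 13841 [[0.717, -0.369, 0.113], [0.995, 0.255, 0.422]]
near0.2 7921 [[0.246, -0.368, 0.202], [0.442, 0.249, 0.41]]
far0.2 12218 [[0.716, -0.37, 0.202], [0.994, 0.255, 0.422]]
near0.3 5450 [[0.317, -0.289, 0.302], [0.373, 0.249, 0.41]]
far0.3 8434 [[0.781, -0.369, 0.301], [0.964, 0.255, 0.422]]
near0.38 2924 [[0.335, -0.29, 0.381], [0.37, 0.25, 0.41]]
far0.38 4559 [[0.795, -0.293, 0.38], [0.831, 0.256, 0.423]]
tower 10830 [[0.201, -0.871, 0.106], [0.48, -0.362, 0.593]]
turn 10 [[0.564, -0.013, 0.045], [0.582, -0.01, 0.056]]
geo h-Lt,L1,L2,o1,o2,roff [ 3.470e-02  5.392e-01  4.731e-01 -3.000e-04 -9.000e-04  3.500e-03] 0.00039624681249877947
```

```bash
cat >> h.py <<'E'
def planar(x,y,z,q7=-.09):
    r=np.hypot(x,y)-.0035; h=z-.0347; L1,L2=.5392,.4731
    c=(r*r+h*h-L1*L1-L2*L2)/(2*L1*L2); q4=np.arccos(c)
    q2=np.arctan2(r,h)-np.arctan2(L2*np.sin(q4),L1+L2*c)
    return [np.arctan2(y,x)+2.402,q2,0,q4,0,np.pi-q2-q4,q7]
def down(psi): # tool pointing down, closing line at psi from world x
    b=(psi+np.pi/2)/2; return [0,float(np.cos(b-np.pi/4+0)) if 0 else float(np.cos((psi+np.pi/2)/2-0)),float(np.sin(b)),0.]
def psi_of(q): 
    R=cv2.Rodrigues(np.array(q[1:])*0.)[0]; w,x,y,z=q
    return np.arctan2(1-2*(x*x+z*z),2*(x*y-w*z))
def sh(*m):
    s=env.get_state(); print(*m,"t%.2f"%s["time"],np.round(s["tcp_pos"],4),"psi%.3f"%psi_of(s["orientation"]),"q",np.round(s["qpos"],2),"op%.4f"%s["opening"],"gf",np.round(s["gripper_force"],1),"F",np.round(s["force"],1))
E
cat > s1.py <<'E'
from h import *
# down(psi): check that y axis angle comes out as wanted
for p in (0,.5,-1.255): print(p,psi_of(down(p)),np.round(down(p),3))
s=env.get_state(); print(psi_of(s["orientation"]))
sh("start"); p=s["tcp_pos"]
env.movel([p[0],p[1],.50],velocity=.3); sh("up")
env.goto_joints(planar(.62,-.30,.45)); sh("over")
C=cal("wrist"); I,D=camera("wrist"); cv2.imwrite("pics/w1.png",I); np.savez("w1.npz",I=I,D=D,c=C[0]["fx"],R=C[1],t=C[2],cx=C[0]["cx"],cy=C[0]["cy"])
P=cloud("wrist",D,C); P[D==0]=np.nan
print("proj A",proj("wrist",[.6444,-.3061,.042],C))
zt=.042; m=((np.abs(P[...,2]-zt)<.006)*255).astype(np.uint8)
cs,_=cv2.findContours(m,cv2.RETR_EXTERNAL,cv2.CHAIN_APPROX_NONE)
for c in cs:
    if cv2.contourArea(c)>300:
        e=cv2.fitEllipse(c); q=ray("wrist",*e[0],zt,C); print(e,q.round(4),I[int(c[len(c)//2,0,1]),int(c[len(c)//2,0,0])])
E
python3 s1.py
```

```text
0 -2.220446049250313e-16 [0.    0.707 0.707 0.   ]
0.5 0.4999999999999999 [0.   0.51 0.86 0.  ]
-1.255 -1.2550000000000001 [0.    0.988 0.157 0.   ]
-1.2549390846669024
start t0.10 [ 0.2095 -0.6412  0.303 ] psi-1.255 q [ 1.15  0.48  0.02  1.56 -0.01  1.11 -0.08] op0.0856 gf 0.0 F [ 0.9 -0.4  0.4]
up t0.90 [ 0.2094 -0.6409  0.4985] psi-1.255 q [ 1.14  0.38  0.04  1.27 -0.01  1.49 -0.08] op0.0853 gf 0.0 F [-0.7  0.7 -0.3]
over t2.80 [-0.3107 -0.6145  0.4505] psi-2.038 q [ 1.95  0.42 -0.    1.32 -0.    1.41 -0.09] op0.0855 gf 0.0 F [ 0.2 -0.9 -0.3]
proj A (np.float64(-482.21651657813186), np.float64(-646.8520203381698))
((436.2462158203125, 134.37022399902344), (6.682083606719971, 94.89385223388672), 45.36620330810547) [-0.3526 -0.7849  0.042 ] [194 204 207]
((506.3077087402344, 91.596435546875), (57.163089752197266, 130.262939453125), 121.69076538085938) [-0.3418 -0.8944  0.042 ] [131 144 154]
```

```bash
sed -i 's/return \[np.arctan2(y,x)+2.402/return [-np.arctan2(y,x)-.09/' h.py
sed -i -e '/^# down/,/^env.movel/d' s1.py; python3 s1.py
```

```text
over t6.28 [ 0.6192 -0.3013  0.4505] psi-0.452 q [ 0.36  0.42  0.    1.32  0.    1.41 -0.09] op0.0853 gf 0.0 F [ 0.   0.3 -0.3]
proj A (np.float64(335.6324888543172), np.float64(155.94957199112838))
((335.318359375, 260.78680419921875), (14.76081371307373, 75.77354431152344), 16.15290641784668) [ 0.5711 -0.4611  0.042 ] [119 115 117]
((335.9172058105469, 156.6155548095703), (38.65768814086914, 39.315608978271484), 11.75182056427002) [ 0.6444 -0.3072  0.042 ] [195 214 218]
((287.95733642578125, 95.56499481201172), (40.58662414550781, 43.536163330078125), 167.34239196777344) [ 0.6199 -0.1993  0.042 ] [ 92 128 205]
((220.82875061035156, 81.9792251586914), (41.06926727294922, 45.643070220947266), 148.1827850341797) [ 0.5437 -0.1422  0.042 ] [ 55  81 127]
((350.05950927734375, 67.48478698730469), (42.01690673828125, 45.512168884277344), 11.480274200439453) [ 0.7142 -0.2043  0.042 ] [ 70 110 191]
```

```bash
cat > s2.py <<'E'
from h import *
x,y=.6444,-.3067
env.reach([x,y,.25],down(0)); sh("above")
print(env.movel([x,y,.082],velocity=.15,stop_force=8)); sh("down")
env.grip(.05,f_grip=30); sh("grip")
env.movel([x,y,.30],velocity=.2); sh("lift")
C=cal("wrist"); I,D=camera("wrist"); cv2.imwrite("pics/w2.png",I)
E
python3 s2.py
```

```text
above t7.15 [ 0.6452 -0.3073  0.2517] psi-0.002 q [ 0.41  0.59 -0.08  1.49  0.05  1.06  0.32] op0.0859 gf 0.0 F [0.8 0.3 0.9]
False
down t8.42 [ 0.6451 -0.307   0.0833] psi-0.000 q [ 0.41  0.78 -0.08  1.58  0.08  0.78  0.3 ] op0.0855 gf 0.0 F [ 0.7  0.2 -0.6]
grip t8.78 [ 0.6449 -0.307   0.0832] psi-0.000 q [ 0.41  0.78 -0.08  1.58  0.08  0.78  0.3 ] op0.0587 gf 32.9 F [-0.8  1.4  5.9]
lift t10.03 [ 0.6437 -0.3064  0.2983] psi0.000 q [ 0.41  0.55 -0.08  1.45  0.05  1.15  0.32] op0.0585 gf 32.5 F [-1.2  0.6 -1.4]
```

View pics/w2.png

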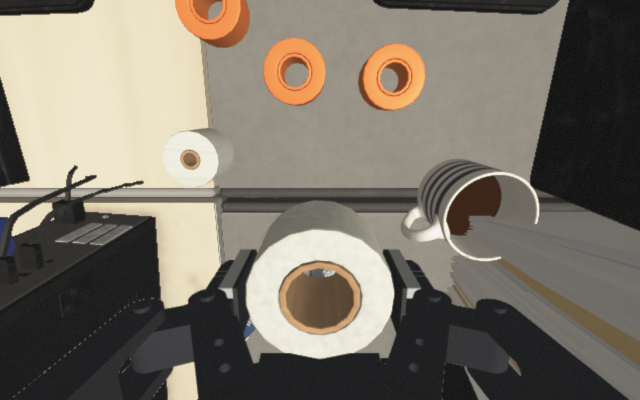

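The roll is held upright between the pads, its top centred near (320,296) and its hole at (319,298). Next I'll move near the spindle and measure it and the roll's offset.

```bash
cat > s3.py <<'E'
from h import *
env.movel([.573,-.09,.30],velocity=.25); sh("near")
s=env.get_state(); C=cal("wrist"); I,D=camera("wrist"); cv2.imwrite("pics/w3.png",I); np.savez("w3.npz",I=I,D=D)
P=cloud("wrist",D,C); P[D==0]=np.nan; zt=s["tcp_pos"][2]-.0832+.042
print("cam",(-C[1].T@C[2]).round(3))
m=(np.abs(P[...,2]-zt)<.007)&(np.hypot(P[...,0]-s["tcp_pos"][0],P[...,1]-s["tcp_pos"][1])<.036)
print("roll top z",np.nanmedian(P[...,2][m]),zt)
m=(m*255).astype(np.uint8)
cs,h=cv2.findContours(m,cv2.RETR_CCOMP,cv2.CHAIN_APPROX_NONE)
for c in cs:
    if cv2.contourArea(c)>800:
        e=cv2.fitEllipse(c); print("roll",np.round(e[0],1),np.round(e[1],1),(ray("wrist",*e[0],zt,C)-s["tcp_pos"]).round(4))
d=np.hypot(P[...,0]-.5734,P[...,1]-.0065)
for n,z,tol,R in (("spindle top",.082,.006,.03),("turntable",.05,.005,.035)):
    m=((np.abs(P[...,2]-z)<tol)&(d<R)); q=P[m]; print(n,len(q),q.mean(0).round(4),q.min(0).round(4),q.max(0).round(4))
    cs,_=cv2.findContours((m*255).astype(np.uint8),cv2.RETR_EXTERNAL,cv2.CHAIN_APPROX_NONE); c=max(cs,key=cv2.contourArea); e=cv2.fitEllipse(c); print(np.round(e[0],1),np.round(e[1],1),ray("wrist",*e[0],z,C).round(4))
for n,p in dict(seat=(.5734,.0065,.082),pivot=(.5593,.1224,.05),roller=(.5489,.2067,.092),stop=(.5059,.1261,.06)).items(): print(n,np.round(proj("wrist",p,C),1))
E
python3 s3.py
```

```text
near t11.14 [ 0.5733 -0.0918  0.2999] psi-0.002 q [ 0.18  0.33 -0.16  1.78  0.06  1.03 -0.01] op0.0586 gf 32.5 F [ 0.7 -0.4 -2.2]
cam [ 0.574 -0.021  0.37 ]
roll top z 0.25884280907014484 0.25873514760293437
roll [319.3 290.7] [131.4 167.1] [ 0.0002  0.0026 -0.0412]
roll [319.4 292.7] [49.5 63.9] [ 0.0003  0.0017 -0.0412]
spindle top 445 [0.5728 0.0054 0.0801] [ 0.5632 -0.0047  0.076 ] [0.5822 0.0153 0.0841]
[318.1  78. ] [22.1 24.1] [0.5728 0.0053 0.082 ]
turntable 1268 [0.573  0.0053 0.0504] [ 0.5512 -0.0159  0.0471] [0.5942 0.0271 0.0525]
[318.3  80.4] [45.6 48.7] [0.5729 0.0061 0.05  ]
seat [318.8  76.4]
pivot [301.5 -68.5]
roller [ 279.2 -263.3]
stop [234.  -80.6]
```

View pics/w3.png

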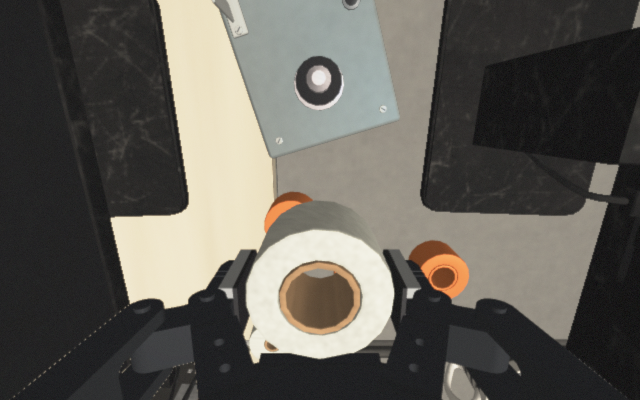

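The spindle top is at (318,78) and the turntable at (318,80), so the seat is at about (0.573, 0.0058). The roll hole at (319.5,298) is centred on the TCP to within about 0.5 mm. Now I'll lower it.

```bash
cat > s4.py <<'E'
from h import *
T=np.array([.5728,.0055])
env.movel([*T,.30],velocity=.2); env.movel([*T,.175],velocity=.15); env.dwell(.3); sh("hover")
a=env.get_state()["tcp_pos"][:2]; T2=2*T-a if np.abs(T-a).max()<.004 else T
env.movel([*T2,.172],velocity=.05); sh("adj")
print(env.movel([*T2,.1330],velocity=.04,stop_force=6)); env.dwell(.2); sh("down")
E
python3 s4.py
```

```text
hover t13.10 [0.5731 0.0055 0.1756] psi-0.000 q [ 0.03  0.47 -0.19  1.9   0.12  0.78 -0.23] op0.0585 gf 32.5 F [ 0.2 -0.9 -0.6]
adj t13.35 [0.5723 0.0055 0.1717] psi0.000 q [ 0.03  0.48 -0.19  1.91  0.12  0.77 -0.23] op0.0583 gf 32.5 F [-0.5 -0.1 -1.3]
True
down t14.49 [0.5722 0.0055 0.1331] psi0.000 q [ 0.02  0.53 -0.18  1.93  0.14  0.7  -0.24] op0.0587 gf 33.0 F [-0.2 -0.2  6.2]
```

```bash
cat > s5.py <<'E'
from h import *
env.grip(.085); env.dwell(.2); sh("open")
p=env.get_state()["tcp_pos"]
env.movel([p[0],p[1],.30],velocity=.15); env.movel([.56,.07,.30],velocity=.25); env.dwell(.15); sh("look")
C=cal("wrist"); I,D=camera("wrist"); cv2.imwrite("pics/w4.png",I)
P=cloud("wrist",D,C); P[D==0]=np.nan
def top(n,xy,z,tol,R):
    m=(np.abs(P[...,2]-z)<tol)&(np.hypot(P[...,0]-xy[0],P[...,1]-xy[1])<R); q=P[m]
    cs,_=cv2.findContours((m*255).astype(np.uint8),cv2.RETR_EXTERNAL,cv2.CHAIN_APPROX_NONE); c=max(cs,key=cv2.contourArea)
    e=cv2.minEnclosingCircle(c); e2=cv2.fitEllipse(c); print(n,len(q),"med z",np.median(q[:,2]).round(4),np.round(e2[0],1),np.round(e2[1],1),"circ",ray("wrist",*e[0],z,C).round(4),"ell",ray("wrist",*e2[0],z,C).round(4))
top("roller",(.5489,.2067),.092,.006,.03); top("stop",(.5059,.1261),.06,.005,.015); top("labelroll",(.5729,.0058),.092,.006,.045); top("pin",(.5593-.0,.15),.054,.004,.04)
E
python3 s5.py
```

```text
open t15.07 [0.5713 0.0054 0.1321] psi0.000 q [ 0.02  0.53 -0.18  1.93  0.14  0.69 -0.24] op0.0849 gf 0.0 F [-0.   0.9  0.2]
look t16.90 [0.5601 0.0686 0.2994] psi-0.002 q [-0.05  0.31 -0.23  1.81  0.08  1.03 -0.31] op0.0854 gf 0.0 F [0.3 0.1 0.7]
roller 690 med z 0.0925 [306.3  20.8] [26.9 30.8] circ [0.5499 0.2062 0.092 ] ell [0.5497 0.206  0.092 ]
stop 121 med z 0.0569 [263.6 126.1] [11.1 12.3] circ [0.5073 0.1256 0.06  ] ell [0.5071 0.1256 0.06  ]
labelroll 2398 med z 0.0921 [333.  256.7] [58.  61.5] circ [0.5723 0.0057 0.092 ] ell [0.5723 0.0065 0.092 ]
pin 1363 med z 0.052 [317.2 106.8] [28.5 99.4] circ [0.5589 0.1512 0.054 ] ell [0.5575 0.1429 0.054 ]
```

View pics/w4.png

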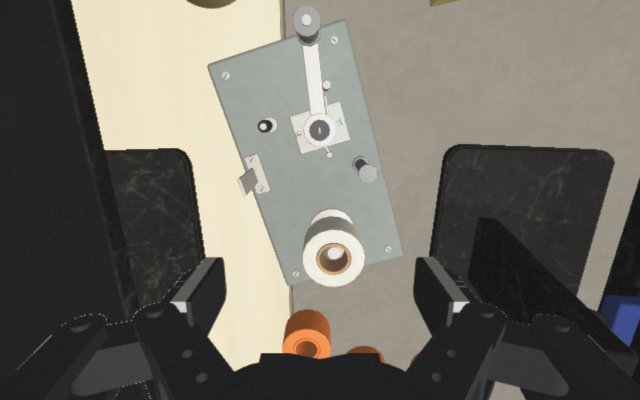

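The roll sits flat with the spindle tip visible in its core at (333,256). The roller is at (306,21), the pivot at (319,130) and the stop post at (265,126). Next I'll pinch the roller from above and swing it along its arc.

```bash
cat > s6.py <<'E'
from h import *
pv=np.array([.5597,.1220]); a0=1.69; rl=np.array([.5497,.2061]); z=.129
env.reach([*rl,.24],down(a0-np.pi/2)); env.grip(.045); sh("above")
print(env.movel([*rl,z],velocity=.1,stop_force=8)); sh("down")
env.grip(.01,f_grip=40); sh("pinch")
E
cat > s7.py <<'E'
from h import *
pv=np.array([.5597,.1220]); a0=1.69; z=.129
for k in np.arange(.1,1.181,.1).tolist()+[1.17]:
    a=a0+k
    hit=env.movel([*(pv+.085*np.array([np.cos(a),np.sin(a)])),z],velocity=.06,rot=down(a-np.pi/2),stop_force=25)
    if hit or k>.95 or abs(k-.5)<.01: sh("%.2f"%k,hit)
    if hit: break
C=cal("wrist"); I,D=camera("wrist"); cv2.imwrite("pics/w5.png",I)
I,D=camera("top"); cv2.imwrite("pics/t5.png",cv2.resize(I[150:270,160:330],None,fx=4,fy=4,interpolation=cv2.INTER_CUBIC))
E
python3 s6.py
```

```text
above t18.07 [0.5499 0.2057 0.2402] psi0.118 q [-0.23  0.42 -0.3   1.82  0.15  0.93 -0.48] op0.0452 gf 0.0 F [0.1 0.  0.2]
False
down t19.33 [0.5501 0.2063 0.1297] psi0.119 q [-0.26  0.56 -0.26  1.89  0.21  0.72 -0.53] op0.0451 gf 0.0 F [ 0.2 -0.4  0.4]
pinch t19.70 [0.5495 0.2062 0.1296] psi0.119 q [-0.26  0.56 -0.26  1.89  0.21  0.72 -0.53] op0.0184 gf 38.8 F [-3.4 -0.3  5.7]
```

Pinched, with an 18 mm opening that matches the roller. Now the swing.

```bash
python3 s7.py
```

```text
0.50 False t21.16 [0.5112 0.1919 0.1296] psi0.618 q [-0.16  0.53 -0.4   1.98  0.31  0.69 -0.13] op0.0189 gf 39.2 F [1.7 1.4 5.6]
1.00 False t22.62 [0.4837 0.1606 0.1296] psi1.119 q [-0.02  0.51 -0.53  2.06  0.4   0.67  0.31] op0.0190 gf 39.2 F [0.9 3.5 5.3]
1.10 False t22.91 [0.4803 0.1529 0.1296] psi1.219 q [ 0.02  0.51 -0.55  2.07  0.42  0.67  0.41] op0.0189 gf 39.3 F [0.1 4.5 5.9]
1.17 False t23.16 [0.4783 0.1474 0.1296] psi1.289 q [ 0.04  0.51 -0.57  2.08  0.43  0.67  0.48] op0.0189 gf 39.4 F [-1.   4.   6.7]
```

```bash
cat > s8.py <<'E'
from h import *
pv=np.array([.5597,.1220]); a0=1.69; z=.129
for k in (1.19,1.21,1.23,1.25):
    a=a0+k
    hit=env.movel([*(pv+.085*np.array([np.cos(a),np.sin(a)])),z],velocity=.03,rot=down(min(a,a0+1.17)-np.pi/2),stop_force=10)
    env.dwell(.1); sh("%.2f"%k,hit)
    f=env.get_state()["force"]; 
    if hit or f[1]>11: break
C=cal("wrist"); I,D=camera("wrist"); cv2.imwrite("pics/w6.png",I)
P=cloud("wrist",D,C); P[D==0]=np.nan
m=(np.abs(P[...,2]-.092)<.006)&(np.hypot(P[...,0]-.5729,P[...,1]-.0058)<.045); print("roll",m.sum(),np.median(P[m],0))
I,D=camera("top"); cv2.imwrite("pics/t6.png",cv2.resize(I[150:270,160:330],None,fx=4,fy=4,interpolation=cv2.INTER_CUBIC))
E
python3 s8.py
```

```text
1.19 False t23.61 [0.4782 0.147  0.1297] psi1.290 q [ 0.04  0.51 -0.57  2.08  0.43  0.67  0.48] op0.0192 gf 39.3 F [0.6 9.6 4.5]
1.21 False t23.96 [0.4781 0.1467 0.1298] psi1.291 q [ 0.04  0.5  -0.57  2.08  0.43  0.67  0.48] op0.0191 gf 39.3 F [ 1.1 12.5  0.6]
roll 0 [nan nan nan]
  return _methods._mean(a, axis=axis, dtype=dtype,
  ret = um.true_divide(
```

View pics/w6.png

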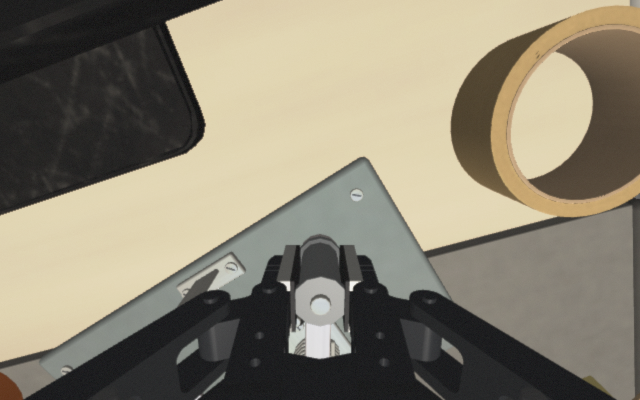

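View pics/t6.png

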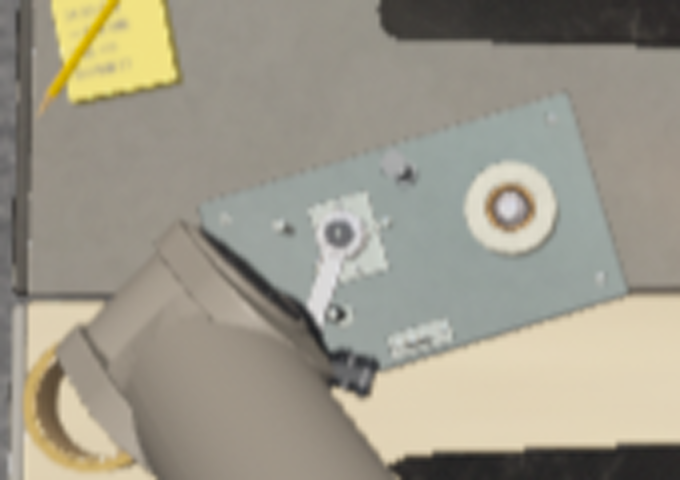

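The bar lies against the stop post at (335,313) in the top crop. The force rises with no further motion, the roller is pinched at (320,300) in the wrist view, and the roll is still seated at (510,207). Handing in.

```bash
python3 -c "
from h import *
env.dwell(.3); sh('end'); print(job.job_done())"
```

```text
end t24.36 [0.4781 0.1466 0.1297] psi1.291 q [ 0.04  0.5  -0.57  2.08  0.43  0.67  0.48] op0.0193 gf 39.3 F [ 1.8 11.   1.1]
the job is handed in; nothing more can be done
None
```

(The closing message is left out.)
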